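# Snap the blanking caps onto the air outlets and hold the last one down

### The arm

A 7-joint arm with a two-finger parallel gripper is mounted at the origin on a cart in front of the work surface, level with it; the furniture and walls round the work are solid. World frame = base frame: x ahead of the robot, y to its left, z up, the work surface at z = 0. Lengths are in m, angles in rad, forces in N, time in s.
With the tool pointing down it reaches from about 0.425 to 0.875 m from the base axis. Payload 4.7 kg.
Tool frame: the origin (TCP) lies between the finger pads; the fingertips stand 19 mm ahead of it and the grasp point (between the pads) is the TCP (r.tip_extent is the distance from the TCP to the fingertips, in m); z points along the fingers, y is the line along which they close (so a half turn about z gives the same grasp; the last joint's range is limited). The gripper opens to 87 mm and grips with 3 to 60 N. Pads are 19 mm wide; open, the fingers measure 117 mm over their backs; the gripper's body (75 mm by 190 mm) begins 51 mm behind the grasp point.
Start: joints at [1.151, 0.321, -0.07, 1.45, 0.023, 1.371, -0.057], TCP at [0.273, -0.59, 0.242] pointing down, gripper open.
Joint ranges: [-2.86, 2.86], [-0.3, 2.09], [-1.38, 1.24], [0.06, 2.45], [-1.56, 4.7], [0.09, 2.05], [-2.69, 2.69]. Speed limits (rad/s): [2.57, 2.57, 3.14, 3.14, 3.14, 3.14, 3.14].

### API

Orientations are given as a rotation vector (axis times angle).
In Python, from rig import r, eyes gives the robot as it stands. The module is installed in compiled form; this text tells all that it offers.
- The arm moves only by the shell command python3 -m inch 'ROWS' [OPENING]. ROWS is a JSON object of lists of equal length, an entry for each row: "translation": the shift along the tool's x, y, z as a fraction of full scale, a list of three; "turn": the turn, a rotation vector about the tool's x, y, z as a fraction of full scale, a list of three. In form: {"translation": [[dx, dy, dz], ...], "turn": [[ax, ay, az], ...]}. A call has 1 to 8 rows; each row shifts and turns the commanded pose from where the row before left it, along the tool's axes as they then stand; what a row does not reach is not made up. Full scale, the value 1, is 500 mm for a shift and 45 degrees for a turn. A row lasts 1/12 s, in which the tool goes at most 41.7 mm and 7.16 degrees, less where a joint would pass 70% of its speed; a pose out of reach is approached as far as the arm can. A call with a number of a shift or a turn outside -1 to 1 is refused whole. A call with a gripper value outside its range is refused whole. OPENING is the opening, from 0 (shut) to 1 (fully open), set as the call begins (- or left out, the last holds). The fingers move at their own pace and stop on an object; the grip force is fixed at half the most. Time passes only in rows, so rows that do not move let the fingers close. It gives the time, the measured TCP pose, the force, the opening and the grip force at its end, in the units of the state.
- r.state(): the state, without advancing time (a new reading comes with each control period).
- eyes.grab_frame(name): name is "side" or "top" or "wrist"; returns (picture, depth): 400x640x3 uint8, red, green, blue; 400x640 float32, m along the optical axis (not along the pixel's ray), 0 where there is no reading.
- eyes.camera_params(name): a dict with "camera_matrix" (3x3 intrinsics, pixels), "rvec" (rotation vector, rad) and "tvec" (3), from world to camera coordinates, as OpenCV has them. Camera axes: x right, y down, z forward; pixel columns grow to the right and rows downward; lengths in m; the calibration is good to about 2 mm. A picture is of the moment at which its call begins: read the wrist's pose just before it. camera_params takes no time and is no camera call; for the wrist camera it gives the pose at the moment of the call.
- r.finish_job(): hands the job in; it is judged then, once.
Trained networks look in the newest picture that a camera, given by its name, has taken for a name from the list of things; names that differ only in an ending like _2 or _b are one class to them, and where a whole thing is asked for, a point or a joint stands for the part that bears it (a point fixed in the world has none). Each returns a list of dicts, best first, with "p" (0 to 1); they miss things now and then, are a little off and sometimes report something else, mostly with a low value. They report only what shows in the picture. A call takes as long as a camera call. They do not tell look-alikes from the thing itself.
- eyes.search_frame(label, camera): "at" ([x, y, z] in m, in world coordinates, good to about 4 mm: the middle of the surface that is visible of it).
- eyes.mark_of(label, camera): "at" ([x, y, z] in m, in world coordinates, good to about 4 mm: a listed point, or the origin of a listed thing).
The state is a dict: "t": time; "joints": joint angles; "qd": joint speeds; "effort": joint torques, N m; "position": TCP position; "eef_rot": TCP orientation; "contact_force": force on the tool from outside, world axes, zero at the start; "moment": the same for the moment, N m; "gripper_width": opening from 0.0 (shut) to 1.0 (fully open); "finger_force": force on a finger pad.
Only numpy, scipy, OpenCV 4.12 (cv2) and the standard library are available. Lean on these libraries where they do the work, as an engineer would, in place of code of your own. Each camera call takes 0.05 s, during which the arm holds its last target. There are 200 camera calls.

### The job

Blank off both air outlets for a leak check. First press the red cap, which is only sitting loosely on its outlet, straight down past the click and firmly onto its sealing ring; then fit the blue cap on the bare outlet and press it in the same way past the click, and do not stop at the click: keep squeezing the sealing ring with the cap. Finish while still holding the blue cap pressed down; leave the chuck key, folding rule and pencil where they lie.

Things in the scene. Friction and masses are not known exactly. Their poses are not given: they have to be found in the camera images.
- outlet_1: Outlet with the red cap on it, left or right of the other: fixed aluminium block 60 x 60 x 30 mm, brass stub at +x. From its top rises a brass nipple, 18 mm thick, its last 6 mm tapering to 9 mm. 4 sprung catch balls stick out 3 mm round it, centred 50 mm above the underside. Round its foot a black sprung sealing ring, 35 mm wide, top at 40.5 mm. Origin: centre of underside, z up.
- outlet_2: The bare outlet: fixed aluminium block 60 x 60 x 30 mm, brass stub at +x. From its top rises a brass nipple, 18 mm thick, its last 6 mm tapering to 9 mm. 4 sprung catch balls stick out 3 mm round it, centred 50 mm above the underside. Round its foot a black sprung sealing ring, 35 mm wide, top at 40.5 mm. Origin: centre of underside, z up.
- red_cap: Red plastic snap cap, 38 mm outer diameter, 40 mm high, 50 to 85 g, flat closed top, open below with a snap lip of 20 mm inner diameter. Origin: centre of its lower rim, z up. It starts loosely on outlet_1, resting on the catch balls, not yet snapped: origin about 52 mm above the block's underside.
- blue_cap: Blue plastic snap cap, 38 mm outer diameter, 40 mm high, 50 to 85 g, flat closed top, open below with a snap lip of 20 mm inner diameter. Origin: centre of its lower rim, z up. It starts standing on the bench, rim down; 25 mm of its side is free to grip anywhere round it.
- outlet_1_tip (a point): outlet_1: tip of the nipple, on its axis, 64 mm above the block's underside (z = 0.064). A push of about 7 to 11 N moves a cap 2 to 4 mm down over the catch balls; then it clicks, the resistance drops to nothing and the catches even pull it on down.
- outlet_2_tip (a point): outlet_2: tip of the nipple, on its axis, 64 mm above the block's underside (z = 0.064). After the click a cap is free to go on down to the sealing ring (cap origin about 40.5 mm above the underside); let go, it stays on. Held firmly home, it squeezes the ring about half way or more.
- seal_1 (a joint): outlet_1's sealing ring: moves down as the cap squeezes it, 0 free, at most 0.004 m; spring of 3 N per mm (6 N at 0.002, about 12 N at the stop).
- seal_2 (a joint): outlet_2's sealing ring: moves down as the cap squeezes it, 0 free, at most 0.004 m; spring of 3 N per mm (6 N at 0.002, about 12 N at the stop).
- chuck_key: steel T-shaped drill chuck key, 60 x 64 x 17 mm, lying on the bench left of the outlets; origin at the centre of the underside. Leave alone.
- folding_rule: closed yellow folding rule, 16 x 230 x 17 mm, lying on the bench beyond the outlets; origin at the centre of the underside, length along its y. Leave alone.
- pencil: red carpenter's pencil, 13 x 174 x 8 mm, lying on the bench near the blue cap on the robot's side; origin at the centre of the underside, length along its y. Leave alone.
There are look-alikes about, which are no part of the job. There is more than one size of the red_cap; the job needs the smallest.

How it is judged:
By the outcome, as a careful person would: the job done as asked, in the order asked, and still so for the second after the job is handed in, while the arm keeps its last pose, push and grip.
It also fails if it takes over 64 s, if anything falls off the work surface, if the arm or the gripper's body presses on something with over 40 N, if the wrist force passes 120 N, or if a joint passes its speed limit or range.

## Working session

There is one attempt and no reset: what is moved stays moved. The work goes in short steps, Python scripts to look and compute and a shell command to move; the robot and the scene stay as the last step left them, time stands still between calls to the robot, and variables do not carry over. Pictures are saved under pics/ and viewed, at most 10 in all, crops included, and the job is handed in when it is done.

```bash
mkdir -p pics; cat > h.py <<'E'
import numpy as np, cv2
from rig import r, eyes
def save(cam,fn):
    p,d=eyes.grab_frame(cam); cv2.imwrite('pics/'+fn,p[:,:,::-1]); np.save('pics/'+cam+'_d.npy',d); return p,d
def cp(cam):
    c=eyes.camera_params(cam); K=np.array(c['camera_matrix']);R=cv2.Rodrigues(np.array(c['rvec'],float))[0];t=np.array(c['tvec'],float).ravel();return K,R,t
def px(cam,P):
    K,R,t=cp(cam); q=K@(R@np.array(P)+t); return (q[:2]/q[2]).round(0).tolist()
def world(cam,u,v,z):
    K,R,t=cp(cam); c=R.T@(np.linalg.inv(K)@np.array([u,v,1.]).T); o=-R.T@t
    return o+c*(z-o[2])/c[2]
def cloud(cam,d):
    K,R,t=cp(cam); v,u=np.mgrid[:d.shape[0],:d.shape[1]]
    X=np.stack([(u-K[0,2])/K[0,0]*d,(v-K[1,2])/K[1,1]*d,d],-1)
    return (X-t)@R
E
python3 - <<'E'
from h import *
s=r.state();print({k:np.round(v,3).tolist() for k,v in s.items()})
for c in ['top','side']:
    save(c,c+'0.png')
    for l in ['outlet_1','red_cap','blue_cap','chuck_key','folding_rule','pencil']:
        for o in eyes.mark_of(l,c): print(c,l,round(o['p'],2),np.round(o['at'],3).tolist(),px(c,o['at']))
a=cv2.imread('pics/top0.png');b=cv2.imread('pics/side0.png')
E
```

```text
{'t': 0.0, 'joints': [1.151, 0.322, -0.07, 1.452, 0.023, 1.371, -0.057], 'qd': [0.0, -0.001, 0.0, 0.001, 0.0, -0.0, 0.001], 'effort': [0.0, -49.129, -0.404, -31.253, -0.064, 0.044, 0.0], 'position': [0.273, -0.589, 0.24], 'eef_rot': [-3.066, -0.676, 0.001], 'contact_force': [0.311, -0.856, 0.012], 'moment': [0.063, 0.015, -0.024], 'finger_force': 0.0, 'gripper_width': 1.0}
top outlet_1 0.67 [0.515, 0.105, -0.004] [261.0, 199.0]
top outlet_1 0.56 [0.52, -0.146, -0.002] [346.0, 196.0]
top red_cap 0.86 [0.448, -0.041, 0.002] [311.0, 221.0]
top red_cap 0.66 [0.525, 0.0, -0.003] [296.0, 195.0]
top red_cap 0.46 [0.514, 0.107, 0.056] [258.0, 196.0]
top blue_cap 0.74 [0.5, -0.315, -0.002] [403.0, 202.0]
top chuck_key 0.45 [0.541, 0.26, -0.001] [209.0, 191.0]
top chuck_key 0.25 [0.518, 0.105, -0.0] [261.0, 198.0]
top folding_rule 0.78 [0.634, -0.192, -0.004] [360.0, 158.0]
top pencil 0.71 [0.358, -0.295, -0.004] [398.0, 250.0]
side outlet_1 0.97 [0.521, -0.143, 0.002] [306.0, 203.0]
side outlet_1 0.65 [0.513, 0.101, -0.001] [289.0, 260.0]
side red_cap 0.88 [0.532, 0.002, 0.001] [291.0, 233.0]
side red_cap 0.88 [0.446, -0.041, -0.002] [326.0, 228.0]
side red_cap 0.55 [0.516, 0.105, 0.048] [287.0, 245.0]
side blue_cap 0.75 [0.499, -0.312, 0.002] [322.0, 175.0]
side chuck_key 0.63 [0.54, 0.266, -0.001] [257.0, 313.0]
side folding_rule 0.8 [0.632, -0.188, -0.001] [273.0, 191.0]
side pencil 0.47 [0.361, -0.298, -0.002] [365.0, 183.0]
```

View pics/top0.png

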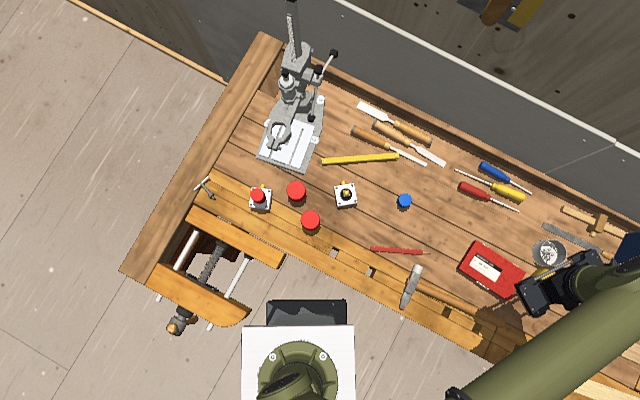

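View pics/side0.png

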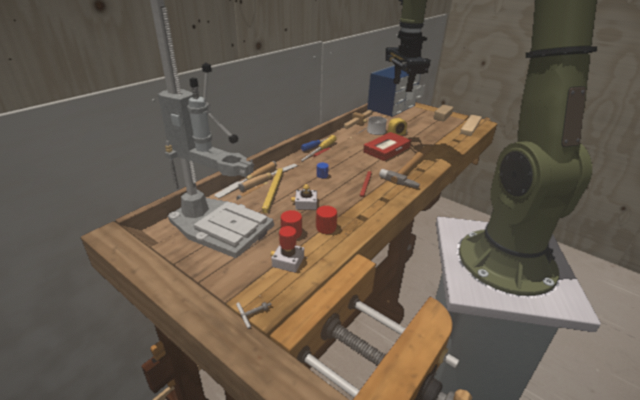

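The two pictures show three red caps. In the top view they are at (258,196) on outlet_1, (296,191) and (311,220) on the bench. The one on the outlet looks the smallest and sits on the nipple, so it fits. The bare outlet is at (346,195), the blue cap at (404,200). I'll confirm with a crop and measured diameters.

```bash
python3 - <<'E'
from h import *
a=cv2.imread('pics/top0.png')[150:250,190:320];b=cv2.imread('pics/side0.png')[150:280,240:380]
b=cv2.resize(b,None,fx=3,fy=3,interpolation=2);a=cv2.resize(a,None,fx=3,fy=3,interpolation=2)
c=np.zeros((400,a.shape[1]+b.shape[1],3),np.uint8);c[:300,:390]=a;c[:390,390:]=b;cv2.imwrite('pics/crop1.png',c)
for cam in ['top','side']:
    d=np.load(f'pics/{cam}_d.npy');P=cloud(cam,d)
    im=cv2.imread(f'pics/{cam}0.png').astype(int)
    for n,c,zr in [('red',(.515,.105),(.07,.15)),('redA',(.525,0),(.02,.15)),('redB',(.448,-.041),(.02,.15)),('blue',(.5,-.315),(.03,.15)),('out2',(.52,-.146),(.02,.037)),('out1',(.515,.105),(.02,.037)),('nip',(.52,-.146),(.05,.1))]:
        m=(d>0)&(np.hypot(P[...,0]-c[0],P[...,1]-c[1])<.05)&(P[...,2]>zr[0])&(P[...,2]<zr[1])
        Q=P[m]
        if len(Q)>3:
            top=Q[Q[:,2]>np.percentile(Q[:,2],90)-.006]
            print(cam,n,len(Q),'rng',np.ptp(Q,0).round(3),'mid',((Q.max(0)+Q.min(0))/2).round(3),'topmid',((top.max(0)+top.min(0))/2).round(3),np.ptp(top,0).round(3))
    m=(d>0)&(P[...,0]>.4)&(P[...,0]<.8)&(abs(P[...,1])<.25)&(P[...,2]>.12); Q=P[m]
    if len(Q): print(cam,'tall',Q.min(0).round(3),Q.max(0).round(3))
E
```

```text
top red 168 rng [0.036 0.037 0.028] mid [0.513 0.105 0.084] topmid [0.514 0.105 0.094] [0.034 0.036 0.008]
top redA 308 rng [0.053 0.054 0.042] mid [ 0.53  -0.     0.043] topmid [0.53  0.001 0.059] [0.052 0.051 0.01 ]
top redB 306 rng [0.053 0.052 0.044] mid [ 0.446 -0.04   0.043] topmid [ 0.447 -0.04   0.059] [0.051 0.051 0.01 ]
top blue 144 rng [0.037 0.038 0.017] mid [ 0.501 -0.312  0.038] topmid [ 0.501 -0.312  0.042] [0.036 0.035 0.009]
top out2 329 rng [0.075 0.065 0.017] mid [ 0.526 -0.143  0.029] topmid [ 0.521 -0.143  0.032] [0.064 0.065 0.009]
top out1 253 rng [0.074 0.067 0.017] mid [0.518 0.105 0.029] topmid [0.514 0.104 0.033] [0.062 0.064 0.009]
top nip 40 rng [0.02  0.02  0.016] mid [ 0.521 -0.142  0.059] topmid [ 0.521 -0.141  0.063] [0.012 0.014 0.007]
top tall [ 0.608 -0.091  0.12 ] [0.8   0.065 0.565]
side red 274 rng [0.038 0.039 0.026] mid [0.514 0.109 0.083] topmid [0.514 0.109 0.092] [0.037 0.039 0.008]
side redA 360 rng [0.054 0.055 0.039] mid [0.531 0.003 0.04 ] topmid [0.532 0.002 0.056] [0.052 0.054 0.007]
side redB 430 rng [0.055 0.057 0.039] mid [ 0.447 -0.036  0.04 ] topmid [ 0.447 -0.037  0.056] [0.052 0.056 0.008]
side blue 87 rng [0.036 0.038 0.013] mid [ 0.502 -0.309  0.037] topmid [ 0.502 -0.309  0.04 ] [0.036 0.038 0.007]
side out2 235 rng [0.073 0.068 0.016] mid [ 0.526 -0.137  0.028] topmid [ 0.521 -0.137  0.032] [0.063 0.068 0.009]
side out1 395 rng [0.074 0.061 0.017] mid [0.519 0.111 0.028] topmid [0.515 0.111 0.032] [0.065 0.061 0.01 ]
side nip 37 rng [0.016 0.013 0.015] mid [ 0.521 -0.136  0.058] topmid [ 0.521 -0.137  0.063] [0.015 0.01  0.007]
side tall [ 0.607 -0.072  0.12 ] [0.8   0.07  0.531]
```

View pics/crop1.png

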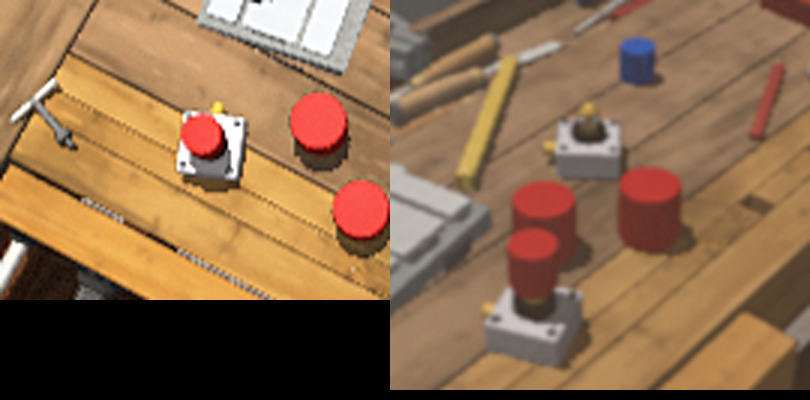

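The crop confirms it. The red cap on the outlet (205,135 in the crop) is 38 mm wide, and the other two at (320,122) and (360,210) are about 53 mm, so they are the look-alikes. Only outlet_2 is bare.

```bash
python3 -m inch '{"translation":[[0,0,0],[0,0,0],[0,0,0],[0,0,0]],"turn":[[0,0,0.138],[0,0,0.138],[0,0,0.138],[0,0,0.138]]}' 1
python3 -m inch '{"translation":[[0.044,-0.069,0],[0.044,-0.069,0],[0.044,-0.069,0],[0.044,-0.069,0],[0.044,-0.069,0],[0.044,-0.069,0],[0.044,-0.069,0],[0.044,-0.069,0]],"turn":[[0,0,0],[0,0,0],[0,0,0],[0,0,0],[0,0,0],[0,0,0],[0,0,0],[0,0,0]]}'
python3 - <<'E'
from h import *
s=r.state();print(np.round(s['position'],3),np.round(cv2.Rodrigues(np.array(s['eef_rot']))[0],3))
save('wrist','w0.png'); K,R,t=cp('wrist'); print(K,-R.T@t,R.round(2))
for l in ['outlet_2_tip','blue_cap']:
    for o in eyes.mark_of(l,'wrist'): print(l,round(o['p'],2),np.round(o['at'],4).tolist(),px('wrist',o['at']))
E
```

```text
t: 1.03
position: [0.2732, -0.5898, 0.2416]
eef_rot: [3.141, -0.008, 0.0]
contact_force: [-0.4, 0.1, 0.8]
gripper_width: 1.002
finger_force: 0.0
t: 1.7
position: [0.4499, -0.312, 0.242]
eef_rot: [3.141, 0.0, 0.001]
contact_force: [-0.5, -0.4, -0.1]
gripper_width: 1.002
finger_force: 0.0
[ 0.45  -0.312  0.242] [[ 1.     0.     0.001]
 [ 0.    -1.    -0.001]
 [ 0.001  0.001 -1.   ]]
[[289.05054195   0.         320.19646802]
 [  0.         289.05054195 192.46416599]
 [  0.           0.           1.        ]] [ 0.52004064 -0.30147886  0.38677929] [[ 0.01 -1.   -0.  ]
 [-0.97 -0.01  0.24]
 [-0.24  0.   -0.97]]
outlet_2_tip 0.82 [0.5196, -0.1403, 0.0673] [168.0, 119.0]
blue_cap 0.79 [0.4996, -0.3099, -0.003] [321.0, 134.0]
```

View pics/w0.png

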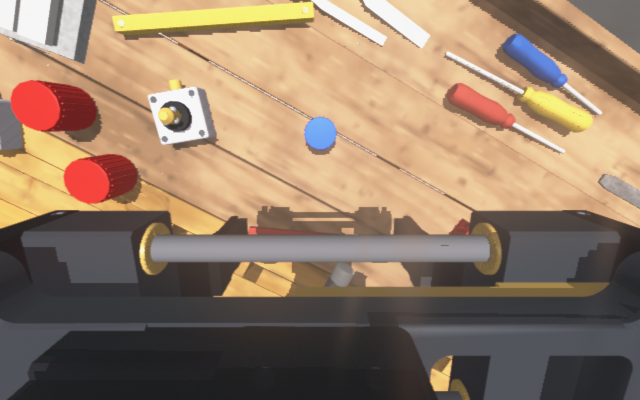

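The wrist view shows the blue cap at (320,133) and the bare outlet at (175,115), and both agree with the other cameras. Next I go to the red cap with the gripper shut, to press on its flat top.

```bash
python3 -m inch '{"translation":[[0,-0.08,0],[0,-0.08,0],[0,-0.08,0],[0,-0.08,0],[0,-0.08,0],[0,-0.08,0]],"turn":[[0,0,0],[0,0,0],[0,0,0],[0,0,0],[0,0,0],[0,0,0]]}' 0
python3 -m inch '{"translation":[[0,-0.08,0],[0,-0.08,0],[0,-0.08,0],[0,-0.08,0],[0,-0.04,0],[0,0,0]],"turn":[[0,0,0],[0,0,0],[0,0,0],[0,0,0],[0,0,0],[0,0,0]]}' 0
cat > w.py <<'E'
from h import *
import sys
s=r.state();print(np.round(s['position'],4))
fn,lab,zt,x,y=sys.argv[1],sys.argv[2],*map(float,sys.argv[3:6])
p,d=save('wrist',fn)
for l in lab.split(','):
    for o in eyes.mark_of(l,'wrist'): print(l,round(o['p'],2),np.round(o['at'],4).tolist(),px('wrist',o['at']))
P=cloud('wrist',d);m=(d>0)&(np.hypot(P[...,0]-x,P[...,1]-y)<.035)&(abs(P[...,2]-zt)<.004);Q=P[m]
print(len(Q),'top mid',((Q.max(0)+Q.min(0))/2).round(4),Q.mean(0).round(4),np.ptp(Q,0).round(4))
E
python3 w.py w1.png red_cap,outlet_1_tip,outlet_1 .092 .514 .107
```

```text
t: 2.35
position: [0.4486, -0.0734, 0.2418]
eef_rot: [3.141, -0.003, 0.001]
contact_force: [-0.1, -0.2, -0.0]
gripper_width: 0.631
finger_force: 0.0
t: 2.85
position: [0.4487, 0.1109, 0.2422]
eef_rot: [-3.14, -0.011, -0.002]
contact_force: [-0.4, -0.0, -0.4]
gripper_width: 0.172
finger_force: 0.0
[0.4487 0.1109 0.2422]
red_cap 0.84 [0.4452, -0.0411, 0.0007] [429.0, 173.0]
red_cap 0.83 [0.5316, 0.0004, 0.0022] [403.0, 107.0]
red_cap 0.71 [0.5176, -0.1452, 0.0652] [554.0, 118.0]
red_cap 0.66 [0.5158, 0.1033, 0.0478] [322.0, 119.0]
outlet_1 0.58 [0.522, -0.1416, -0.0016] [510.0, 114.0]
1170 top mid [0.5143 0.0972 0.0916] [0.5142 0.0972 0.0926] [0.0375 0.038  0.0072]
```

```bash
python3 -m inch '{"translation":[[0,0,0],[0,0,0],[0,0,0]],"turn":[[0,0,0],[0,0,0],[0,0,0]]}' 0
python3 w.py w2.png red_cap .092 .514 .107
```

```text
t: 3.3
position: [0.4492, 0.1051, 0.2415]
eef_rot: [3.141, -0.003, -0.0]
contact_force: [1.2, 1.1, -0.1]
gripper_width: 0.007
finger_force: 0.0
[0.4492 0.1051 0.2415]
red_cap 0.7 [0.522, -0.1376, -0.0024] [508.0, 114.0]
red_cap 0.6 [0.5284, -0.0024, 0.0012] [405.0, 109.0]
red_cap 0.59 [0.4465, -0.0414, 0.0027] [430.0, 172.0]
red_cap 0.55 [0.5149, 0.1048, 0.0489] [321.0, 120.0]
1176 top mid [0.5141 0.1063 0.0922] [0.514  0.1058 0.0934] [0.0376 0.0377 0.0073]
```

```bash
python3 -m inch '{"translation":[[0.065,-0.001,0],[0.065,-0.001,0],[0,0,0.08],[0,0,0.08],[0,0,0.06],[0,0,0.016],[0,0,0],[0,0,0]],"turn":[[0,0,0],[0,0,0],[0,0,0],[0,0,0],[0,0,0],[0,0,0],[0,0,0],[0,0,0]]}' 0
python3 -c "
from h import *
s=r.state();print(s['position'],s['contact_force'],r.tip_extent)"
```

```text
t: 4.07
position: [0.5147, 0.1074, 0.1246]
eef_rot: [-3.141, -0.0, -0.002]
contact_force: [0.5, 0.6, 0.8]
gripper_width: 0.002
finger_force: 0.0
[0.51471715 0.10743661 0.12464076] [0.46145776 0.57376008 0.81324027] 0.019
```

```bash
python3 -m inch '{"translation":[[0,0,0.012],[0,0,0.01],[0,0,0.004],[0,0,0.003],[0,0,0.003],[0,0,0]],"turn":[[0,0,0],[0,0,0],[0,0,0],[0,0,0],[0,0,0],[0,0,0]]}' 0
python3 -m inch '{"translation":[[0,0,0.003],[0,0,0.003],[0,0,0]],"turn":[[0,0,0],[0,0,0],[0,0,0]]}' 0
python3 -m inch '{"translation":[[0,0,0.003],[0,0,0.003],[0,0,0]],"turn":[[0,0,0],[0,0,0],[0,0,0]]}' 0
```

```text
t: 4.57
position: [0.5158, 0.1079, 0.1098]
eef_rot: [-3.141, -0.001, -0.007]
contact_force: [-0.8, 0.1, 6.2]
gripper_width: 0.002
finger_force: 3.5
t: 4.82
position: [0.5144, 0.1072, 0.105]
eef_rot: [3.141, 0.0, 0.002]
contact_force: [0.2, -0.5, -0.8]
gripper_width: 0.004
finger_force: 0.0
t: 5.07
position: [0.5136, 0.1071, 0.101]
eef_rot: [3.141, 0.0, -0.001]
contact_force: [-0.0, -0.3, -0.2]
gripper_width: 0.005
finger_force: 0.0
```

```bash
python3 -m inch '{"translation":[[0,0,0.003],[0,0,0.003],[0,0,0]],"turn":[[0,0,0],[0,0,0],[0,0,0]]}' 0
python3 -m inch '{"translation":[[0,0,0.002],[0,0,0.002],[0,0,0]],"turn":[[0,0,0],[0,0,0],[0,0,0]]}' 0
```

```text
t: 5.32
position: [0.5141, 0.1073, 0.0986]
eef_rot: [3.142, 0.0, 0.0]
contact_force: [-0.5, -0.2, 3.9]
gripper_width: 0.004
finger_force: 1.6
t: 5.57
position: [0.5143, 0.1073, 0.0972]
eef_rot: [3.141, 0.0, 0.001]
contact_force: [-2.2, -0.6, 7.8]
gripper_width: 0.003
finger_force: 3.7
```

```bash
python3 -m inch '{"translation":[[0,0,0.002],[0,0,0.002],[0,0,0.002],[0,0,0],[0,0,0]],"turn":[[0,0,0],[0,0,0],[0,0,0],[0,0,0],[0,0,0]]}' 0
```

```text
t: 5.98
position: [0.5147, 0.1076, 0.0958]
eef_rot: [3.141, 0.001, 0.002]
contact_force: [-4.9, -1.0, 16.5]
gripper_width: 0.005
finger_force: 8.1
```

```bash
python3 -m inch '{"translation":[[0,0,-0.02],[0,0,-0.08],[0,0,-0.08],[0,0,-0.08],[0,0,-0.03],[-0.065,0,0],[-0.065,0,0],[0,0,0]],"turn":[[0,0,0],[0,0,0],[0,0,0],[0,0,0],[0,0,0],[0,0,0],[0,0,0],[0,0,0]]}' 0
python3 -m inch '{"translation":[[0,0,0],[0,0,0]],"turn":[[0,0,0],[0,0,0]]}' 0
python3 w.py w3.png red_cap .082 .514 .106
```

```text
t: 6.65
position: [0.4442, 0.1077, 0.2381]
eef_rot: [3.138, 0.003, -0.004]
contact_force: [0.4, 0.4, -0.6]
gripper_width: 0.006
finger_force: 0.0
t: 6.82
position: [0.4495, 0.107, 0.2387]
eef_rot: [3.141, 0.0, 0.002]
contact_force: [0.6, -0.3, -0.6]
gripper_width: 0.004
finger_force: 0.0
[0.4495 0.107  0.2387]
red_cap 0.82 [0.5165, 0.1027, 0.0357] [324.0, 119.0]
red_cap 0.72 [0.4461, -0.0413, -0.0001] [431.0, 173.0]
red_cap 0.6 [0.5298, 0.002, -0.0013] [403.0, 109.0]
1097 top mid [0.5138 0.1052 0.0806] [0.514  0.1053 0.081 ] [0.0366 0.0378 0.0049]
```

View pics/w3.png

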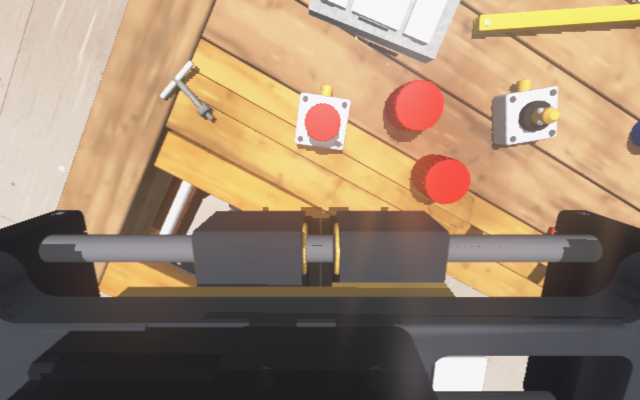

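The wrist view shows the red cap at (322,122) seated flat, with its top at 80.6 mm as expected after the click. The other things haven't moved. Now the blue cap.

```bash
python3 -m inch '{"translation":[[0,0.08,0],[0,0.08,0],[0,0.08,0],[0,0.08,0],[0,0.08,0],[0,0.08,0],[0,0.08,0],[0,0.08,0]],"turn":[[0,0,0],[0,0,0],[0,0,0],[0,0,0],[0,0,0],[0,0,0],[0,0,0],[0,0,0]]}' 1
python3 -m inch '{"translation":[[0,0.08,0],[0,0.08,0],[0,0.034,0],[0,0,0],[0,0,0],[0,0,0],[0,0,0]],"turn":[[0,0,0],[0,0,0],[0,0,0],[0,0,0],[0,0,0],[0,0,0],[0,0,0]]}' 1
python3 w.py w4.png blue_cap .04 .501 -.310
```

```text
t: 7.58
position: [0.4494, -0.2153, 0.238]
eef_rot: [-3.141, 0.0, 0.001]
contact_force: [1.2, 0.1, 0.8]
gripper_width: 0.528
finger_force: 0.0
t: 8.17
position: [0.45, -0.308, 0.2383]
eef_rot: [-3.141, -0.005, 0.0]
contact_force: [0.6, -0.2, 0.8]
gripper_width: 0.982
finger_force: 0.0
[ 0.45   -0.308   0.2383]
blue_cap 0.58 [0.5027, -0.3108, -0.0032] [323.0, 130.0]
843 top mid [ 0.5013 -0.3123  0.04  ] [ 0.5011 -0.3122  0.0414] [0.0377 0.0376 0.0074]
```

```bash
python3 -m inch '{"translation":[[0.051,0.003,0],[0.051,0.003,0],[0,0,0.08],[0,0,0.08],[0,0,0.08],[0,0,0.08],[0,0,0],[0,0,0]],"turn":[[0,0,0],[0,0,0],[0,0,0],[0,0,0],[0,0,0],[0,0,0],[0,0,0],[0,0,0]]}' 1
python3 -m inch '{"translation":[[0,0,0.04],[0,0,0.04],[0,0,0.02],[0,0,0],[0,0,0],[0,0,0]],"turn":[[0,0,0],[0,0,0],[0,0,0],[0,0,0],[0,0,0],[0,0,0]]}' 1
```

```text
t: 8.93
position: [0.499, -0.3112, 0.0773]
eef_rot: [-3.139, -0.002, 0.006]
contact_force: [1.0, -0.4, 1.4]
gripper_width: 1.002
finger_force: 0.0
t: 9.43
position: [0.5016, -0.3135, 0.0309]
eef_rot: [3.14, 0.001, 0.005]
contact_force: [-0.1, 1.0, 0.4]
gripper_width: 0.999
finger_force: 0.0
```

Close: 87 mm down to 38 mm takes about 0.6 s.

```bash
python3 -m inch '{"translation":[[0,0,0.003],[0,0,0],[0,0,0],[0,0,0],[0,0,0],[0,0,0],[0,0,0],[0,0,0]],"turn":[[0,0,0],[0,0,0],[0,0,0],[0,0,0],[0,0,0],[0,0,0],[0,0,0],[0,0,0]]}' 0
python3 -m inch '{"translation":[[0,0,0],[0,0,0],[0,0,0],[0,0,0]],"turn":[[0,0,0],[0,0,0],[0,0,0],[0,0,0]]}' 0
```

```text
t: 10.1
position: [0.5001, -0.3128, 0.027]
eef_rot: [3.142, 0.0, -0.0]
contact_force: [-0.1, 0.0, 0.4]
gripper_width: 0.48
finger_force: 0.0
t: 10.43
position: [0.5001, -0.3128, 0.027]
eef_rot: [3.142, 0.0, -0.0]
contact_force: [0.3, 0.0, -0.3]
gripper_width: 0.438
finger_force: 30.0
```

```bash
python3 -m inch '{"translation":[[0,0,-0.04],[0,0,-0.08],[0,0,-0.08],[0,0,-0.08],[-0.05,-0.06,0],[-0.05,-0.06,0],[0,-0.08,0],[0,-0.08,0]],"turn":[[0,0,0],[0,0,0],[0,0,0],[0,0,0],[0,0,0],[0,0,0],[0,0,0],[0,0,0]]}' 0
python3 -m inch '{"translation":[[0,-0.06,0],[0,0,0],[0,0,0],[0,0,0]],"turn":[[0,0,0],[0,0,0],[0,0,0],[0,0,0]]}' 0
cat > n.py <<'E'
from h import *
import sys
s=r.state();pos=np.array(s['position']);print(pos.round(4),s['gripper_width'])
for cam in ['wrist','top','side']:
    p,d=save(cam,sys.argv[1]+cam+'.png')
    P=cloud(cam,d); hsv=cv2.cvtColor(p,cv2.COLOR_RGB2HSV)
    bl=(hsv[...,0]>95)&(hsv[...,0]<130)&(hsv[...,1]>120)
    for n,m in [('nip',(np.hypot(P[...,0]-.521,P[...,1]+.140)<.02)&(P[...,2]>.055)&(P[...,2]<.07)),('tip',(np.hypot(P[...,0]-.521,P[...,1]+.140)<.02)&(P[...,2]>.062)&(P[...,2]<.07)),('block',(np.abs(P[...,0]-.521)<.05)&(abs(P[...,1]+.140)<.05)&(P[...,2]>.026)&(P[...,2]<.034)),('blue',bl&(np.hypot(P[...,0]-pos[0],P[...,1]-pos[1])<.03)&(P[...,2]>.05))]:
        m=m&(d>0);Q=P[m]
        if len(Q)>3: print(cam,n,len(Q),'mid',((Q.max(0)+Q.min(0))/2).round(4),'mean',Q.mean(0).round(4),'rng',np.ptp(Q,0).round(4))
    for o in eyes.mark_of('outlet_2_tip',cam): print(cam,round(o['p'],2),np.round(o['at'],4).tolist())
    for o in eyes.mark_of('blue_cap',cam): print(cam,'blue',round(o['p'],2),np.round(o['at'],4).tolist())
E
python3 n.py n0
```

```text
t: 11.1
position: [0.4485, -0.1726, 0.1673]
eef_rot: [3.14, -0.006, 0.0]
contact_force: [1.9, 0.6, 0.2]
gripper_width: 0.438
finger_force: 30.0
t: 11.43
position: [0.45, -0.1434, 0.1672]
eef_rot: [3.141, 0.0, 0.0]
contact_force: [0.4, -0.4, -0.5]
gripper_width: 0.439
finger_force: 30.0
[ 0.45   -0.1434  0.1672] 0.438863678613995
wrist nip 353 mid [ 0.5208 -0.1432  0.0609] mean [ 0.5204 -0.1431  0.0625] rng [0.0173 0.0162 0.0117]
wrist tip 208 mid [ 0.5207 -0.1431  0.0644] mean [ 0.5204 -0.1431  0.0641] rng [0.0136 0.0141 0.0048]
wrist block 2965 mid [ 0.5206 -0.1432  0.0304] mean [ 0.5213 -0.1432  0.0309] rng [0.0667 0.0661 0.007 ]
wrist blue 1886 mid [ 0.4523 -0.1425  0.1661] mean [ 0.4499 -0.1423  0.1803] rng [0.0367 0.0327 0.0339]
wrist 0.73 [0.5189, -0.1423, 0.0641]
wrist blue 0.73 [0.451, -0.1389, 0.1392]
wrist blue 0.35 [0.5166, -0.1434, 0.0676]
side nip 28 mid [ 0.5208 -0.1377  0.0602] mean [ 0.5202 -0.1368  0.0602] rng [0.0162 0.0113 0.0104]
side tip 8 mid [ 0.5208 -0.1396  0.0637] mean [ 0.5209 -0.1392  0.0641] rng [0.009  0.0065 0.0034]
side block 175 mid [ 0.5212 -0.138   0.0299] mean [ 0.5203 -0.1299  0.0305] rng [0.0639 0.0663 0.0072]
side 0.63 [0.5151, -0.1391, 0.0653]
side 0.61 [0.5436, 0.2685, -0.0003]
side blue 0.61 [0.4528, -0.1433, 0.1412]
```

View pics/n0wrist.png

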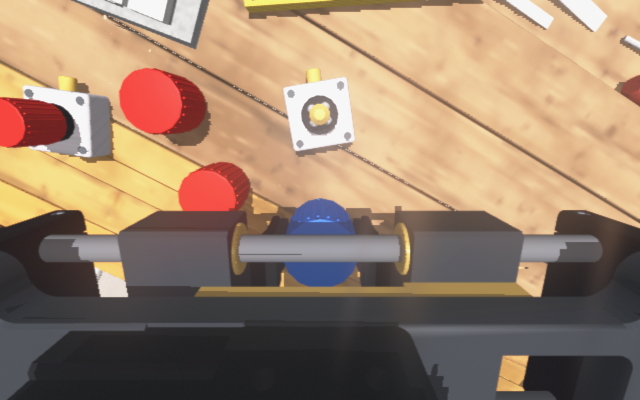

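The wrist view has the blue cap held at about (320,243) and the bare nipple at (318,114). The cap centre is about 69 mm short of the nipple in x and in line with it in y.

```bash
python3 -m inch '{"translation":[[0.069,0,0],[0.069,0,0],[0,0,0.06],[0,0,0.06],[0,0,0],[0,0,0],[0,0,0]],"turn":[[0,0,0],[0,0,0],[0,0,0],[0,0,0],[0,0,0],[0,0,0],[0,0,0]]}' 0
python3 - <<'E'
from h import *
print(np.round(r.state()['position'],4))
p,d=save('side','s1.png');q,_=save('wrist','w5.png')
K=cv2.resize(p[140:240,240:380],(560,400),interpolation=2);cv2.imwrite('pics/c2.png',K[:,:,::-1])
E
```

```text
t: 12.47
position: [0.5196, -0.143, 0.1083]
eef_rot: [3.141, -0.0, 0.002]
contact_force: [0.8, -0.7, -0.8]
gripper_width: 0.438
finger_force: 30.0
[ 0.5196 -0.143   0.1083]
```

View pics/c2.png

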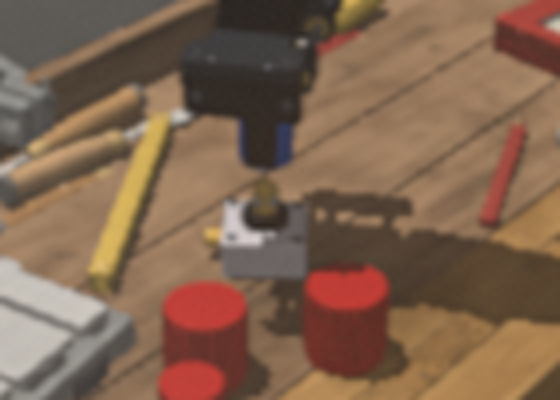

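The crop shows the blue cap at (265,145), straight above the nipple at (265,190). Going down.

```bash
python3 -m inch '{"translation":[[0,0,0.016],[0,0,0.016],[0,0,0.012],[0,0,0.006],[0,0,0],[0,0,0]],"turn":[[0,0,0],[0,0,0],[0,0,0],[0,0,0],[0,0,0],[0,0,0]]}' 0
python3 -m inch '{"translation":[[0,0,0.004],[0,0,0.003],[0,0,0.003],[0,0,0]],"turn":[[0,0,0],[0,0,0],[0,0,0],[0,0,0]]}' 0
python3 -m inch '{"translation":[[0,0,0.003],[0,0,0.003],[0,0,0]],"turn":[[0,0,0],[0,0,0],[0,0,0]]}' 0
```

```text
t: 13.07
position: [0.5189, -0.1426, 0.0817]
eef_rot: [-3.141, -0.001, 0.001]
contact_force: [-0.4, -0.1, -1.3]
gripper_width: 0.438
finger_force: 30.0
t: 13.4
position: [0.52, -0.1428, 0.0784]
eef_rot: [3.141, 0.001, 0.003]
contact_force: [-1.5, 0.4, 6.3]
gripper_width: 0.436
finger_force: 30.0
t: 13.65
position: [0.5196, -0.1428, 0.0749]
eef_rot: [3.141, 0.001, 0.002]
contact_force: [0.3, 1.0, 0.7]
gripper_width: 0.436
finger_force: 30.0
```

```bash
python3 -m inch '{"translation":[[0,0,0.004],[0,0,0.004],[0,0,0.004],[0,0,0.004],[0,0,0]],"turn":[[0,0,0],[0,0,0],[0,0,0],[0,0,0],[0,0,0]]}' 0
python3 -m inch '{"translation":[[0,0,0.003],[0,0,0.003],[0,0,0]],"turn":[[0,0,0],[0,0,0],[0,0,0]]}' 0
```

```text
t: 14.07
position: [0.5188, -0.1428, 0.0659]
eef_rot: [-3.142, -0.0, 0.001]
contact_force: [-1.6, 1.5, 4.5]
gripper_width: 0.439
finger_force: 30.0
t: 14.32
position: [0.519, -0.1428, 0.0639]
eef_rot: [3.141, 0.0, -0.001]
contact_force: [-4.8, 1.3, 9.1]
gripper_width: 0.438
finger_force: 30.0
```

```bash
python3 -m inch '{"translation":[[0,0,0.002],[0,0,0],[0,0,0],[0,0,0]],"turn":[[0,0,0],[0,0,0],[0,0,0],[0,0,0]]}' 0
python3 -m inch '{"translation":[[0,0,0],[0,0,0],[0,0,0],[0,0,0],[0,0,0],[0,0,0],[0,0,0],[0,0,0]],"turn":[[0,0,0],[0,0,0],[0,0,0],[0,0,0],[0,0,0],[0,0,0],[0,0,0],[0,0,0]]}' 0
python3 - <<'E'
from h import *
for cam in ['side','wrist','top']:
    p,d=save(cam,'z'+cam+'.png');P=cloud(cam,d);hsv=cv2.cvtColor(p,cv2.COLOR_RGB2HSV)
    bl=(hsv[...,0]>95)&(hsv[...,0]<130)&(hsv[...,1]>120)&(d>0)&(np.hypot(P[...,0]-.52,P[...,1]+.143)<.03);Q=P[bl]
    if len(Q): print(cam,len(Q),np.percentile(Q[:,2],[1,50,80,99]).round(4))
    rd=(d>0)&(np.hypot(P[...,0]-.514,P[...,1]-.106)<.014)&(P[...,2]>.06);Q=P[rd]
    if len(Q): print(cam,'red top',np.median(Q[:,2]).round(4))
    for l in ['chuck_key','folding_rule','pencil']:
        for o in eyes.mark_of(l,cam)[:1]: print(l,round(o['p'],2),np.round(o['at'],3))
E
```

```text
t: 14.65
position: [0.5192, -0.1428, 0.0634]
eef_rot: [3.141, 0.0, -0.0]
contact_force: [-4.5, 0.8, 11.3]
gripper_width: 0.438
finger_force: 30.0
t: 15.32
position: [0.5192, -0.1428, 0.0634]
eef_rot: [3.141, 0.0, -0.0]
contact_force: [-3.7, 1.1, 11.8]
gripper_width: 0.441
finger_force: 30.0
side red top 0.0809
chuck_key 0.64 [0.54  0.264 0.002]
folding_rule 0.58 [ 0.63  -0.189 -0.002]
pencil 0.49 [ 0.36  -0.296  0.001]
wrist 1309 [0.0738 0.0776 0.0781 0.0789]
folding_rule 0.9 [ 0.632 -0.188  0.   ]
pencil 0.71 [ 0.359 -0.301  0.001]
top red top 0.0807
chuck_key 0.53 [ 0.541  0.263 -0.   ]
pencil 0.67 [ 0.359 -0.296 -0.005]
```

View pics/zwrist.png

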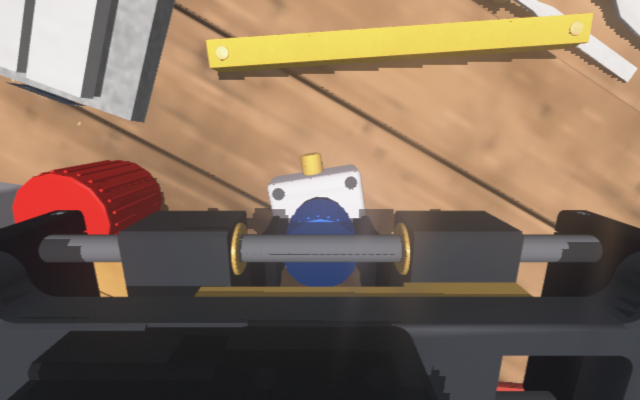

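The blue cap at (320,240) is still gripped and level, with its top at about 77.5 mm. That is about 3 mm below the ring's free height, held with a steady 11.8 N. The red cap is still seated and the other things haven't moved, so I'm handing in.

```bash
python3 -c "
from rig import r
print(r.finish_job())"
```

```text
the job is handed in; nothing more can be done
None
```

I pressed the red cap past its click and down to its ring's stop, then fitted the blue cap on the bare outlet, pressed it past the click and handed in while holding it about 3 mm into its ring with about 12 N; the chuck key, rule and pencil did not move.

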